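# Set the guest tray to its printed layout

## Task

Set the guest's tray from the chrome shelf so that it matches the layout printed on its liner: the tallest of the three clear glasses, the white dish and the spoon each inside its own outline, the spoon lying hollow side up with its bowl over the drawn bowl. Set the glass and the dish down upright without dropping them or tipping them over, and leave everything else where it stands.

Things in the scene. Friction and masses are not known exactly. Their poses are not given: they have to be found in the camera images.
- tray: wooden serving tray, fixed, 220 mm (its x) by 360 mm (its y), lined with white paper on which three outlines are printed in dark ink; rim 20 mm high and 8 mm thick, floor 6 mm above the table. Origin: centre of its underside, on the table; z up.
- glass_mark: printed outline for the glass on the tray's liner: a circle of 78 mm diameter. Origin at its centre, on the tray's floor (6 mm above the table); z up. The three outlines lie side by side along the tray's y, about 105 mm apart, in any order.
- dish_mark: printed outline for the dish: a rounded oblong 112 mm (its x) by 72 mm (its y), 8 mm larger than the dish all round. Origin at its centre, on the tray's floor; z up.
- spoon_mark: printed outline for the spoon: a spoon shape 162 mm long, about 6 mm larger than the spoon all round, the wide bowl end towards its +x, the handle end towards its -x. Origin halfway along the length, on the tray's floor; z up.
- glass_tall: the tallest of three clear glasses: straight round tumbler, 62 mm diameter, 110 mm high, wall 3 mm, 150 to 300 g, standing upright on the shelf's back row. Origin: centre of its underside; z up.
- dish: white ceramic oblong dish, open on top, 96 mm long (its x), 56 mm wide (its y), 24 mm high with upright sides 5 mm thick, 110 to 225 g, standing on the shelf between the spoon and the glasses. Origin: centre of its underside; z up.
- spoon: stainless steel teaspoon lying on its back (hollow of the bowl up) along the shelf's front edge, 150 mm long (its x): bowl 44 by 30 mm centred at x = +53 mm, its rim 7.5 mm high; handle from x = +36 to -75 mm, at the middle 10 mm wide and 4 mm thick with its underside 5 mm above the surface, the end 15 mm wide and touching the surface. Balances at about the middle of its length. Origin: halfway along the length, at the level of the surface it lies on; z up.
- spoon_bowl (a point): the centre of the spoon's bowl, 53 mm from the spoon's origin along its +x.
- shelf: low chrome steel counter shelf, fixed, 310 mm (its x, depth) by 420 mm (its y), deck with a dark rubber liner 90 mm above the table; chrome gallery rail along the back (+x) and both ends, rising from the deck's level at the front to 35 mm above it at the back, its back corner posts 43 mm above the deck. Origin on the table under its centre; z up.
- glass_middle: bystander: clear glass, 66 mm diameter, 80 mm high, in the glasses' row on the shelf. Origin: centre of its underside.
- glass_low: bystander: clear glass, 70 mm diameter, 56 mm high, in the glasses' row on the shelf. Origin: centre of its underside.
- tin: bystander: stainless steel tin 84 by 58 mm, 48 mm high, with a hinged flap on top that may stand partly open (up to 67 mm high), in the dish's row on the shelf. Origin: centre of its underside.
- holder: bystander: green silicone holder lying on its side, 80 by 60 mm, 44 mm high, in the dish's row on the shelf. Origin: centre of its underside.
- inflator: bystander: red plastic hand inflator lying along the shelf's -y end, 240 mm long, 46 mm thick. Origin: near its middle, at the deck.
- sugar_jar: bystander: glass jar with a steel cap, 72 mm diameter, 100 mm high, on the table. Origin: centre of its underside.
Not all that is in view belongs to the job. Leave any purple look-alike of the glass_tall alone.

How it is judged:
At the end, for the whole second after the job is handed in: On the tray's floor (within 4 mm), level (0.1 rad), at rest: tall glass within 10 mm of its circle's centre; dish within 10 mm and 0.17 rad of its outline, either way round; spoon, hollow up, within 12 mm and 0.2 rad of its outline, bowl at the drawn bowl's end (horizontal distance between glass_tall and glass_mark below 0.01 m and z of glass_tall in the frame of glass_mark between -0.004 and 0.004 m and angle between each of glass_tall, dish, spoon's own z axis and vertical below 0.1 rad and linear speed of each of glass_tall, dish, spoon below 0.02 m/s and angular speed of each of glass_tall, dish, spoon below 0.2 rad/s and horizontal distance between dish and dish_mark below 0.01 m and z of dish in the frame of dish_mark between -0.004 and 0.004 m and horizontal distance between spoon and spoon_mark below 0.012 m and z of spoon in the frame of spoon_mark between -0.004 and 0.004 m and angle between the x axis of dish and the x axis of dish_mark, either way round below 0.17 rad and angle between the x axis of spoon and the x axis of spoon_mark, either way round below 0.2 rad and x of spoon_bowl in the frame of spoon_mark above 0.03 m); the robot touches nothing.
It fails at once if one of the other things on the shelf is moved more than 25 mm or tipped (distance of any of glass_middle, glass_low, tin, holder, inflator from where it was at the start of the episode above 0.025 m or angle between any of glass_middle, glass_low, tin, holder, inflator's own z axis and vertical above 0.4 rad).
It fails at once if the jar is moved more than 25 mm or tipped (distance of sugar_jar from where it was at the start of the episode above 0.025 m or angle between sugar_jar's own z axis and vertical above 0.4 rad).
It fails at once if the tall glass or the dish is tipped over (more than 45 degrees) (angle between any of glass_tall, dish's own z axis and vertical above 0.785 rad).
It fails at once if the tall glass is dropped: out of the fingers and faster than 0.6 m/s (a fall of about 2 cm) (linear speed of glass_tall above 0.6 m/s and contact force between the fingers and glass_tall below 0.05 N).
It fails at once if the dish is dropped: out of the fingers and faster than 0.6 m/s (a fall of about 2 cm) (linear speed of dish above 0.6 m/s and contact force between the fingers and dish below 0.05 N).
It also fails if it takes over 72 s, if anything falls off the work surface, if the arm or the gripper's body presses on something with over 40 N, if the wrist force passes 120 N, or if a joint passes its speed limit or range.

## Robot

A 6-joint arm with a two-finger parallel gripper is mounted at the origin on the work surface. World frame = base frame: x ahead of the robot, y to its left, z up, the work surface at z = 0. Lengths are in m, angles in rad, forces in N, time in s.
With the tool pointing down it reaches from about 0.375 to 0.975 m from the base axis. Payload 3.8 kg.
Tool frame: the origin (TCP) lies at the very end of the fingers, on their centre line; the grasp point (between the pads) lies 19 mm behind it; z points along the fingers, y is the direction in which the jaws open and shut (so a half turn about z gives the same grasp; the last joint's range is limited). The gripper opens to 85 mm and grips with 20 to 120 N. Pads are 22 mm wide; open, the fingers measure 114 mm over their backs; the gripper's body (76 mm by 85 mm) begins 54 mm behind the grasp point. The pads swing forward as they close: fully open they stand 13 mm farther back than shut.
Start: joints at [-0.037, 0.264, 1.604, -0, 1.274, -0.037], TCP at [0.675, -0, 0.231] pointing down, gripper open.
Joint ranges: [-2.63, 2.63], [-0.94, 2.18], [0.31, 2.57], [-1.31, 4.45], [0, 2.66], [-2.55, 2.55]. Speed limits (rad/s): [2.57, 2.57, 3.14, 3.14, 3.14, 3.14].

## Interface

Orientations are given as a rotation vector (axis times angle).
In Python, from workcell import status, read_camera, camera_info, order gives the robot as it stands.
- The arm moves only by the tool move_arm, never from a script. Its argument "deltas" is a list of rows, each a list of 3 entries, a list of its own where there are three numbers: the turn, a rotation vector about the world's x, y, z as a fraction of full scale, then the shift along the world's x, y, z as a fraction of full scale, then the closure, from -1 (fully open) to 1 (shut), so that 0 is half open. A call has 1 to 20 rows; each row is the pose to reach, as a shift and turn from the pose commanded when the call began; what a row does not reach only later rows make up. Full scale, the value 1, is 0.1 m for a shift and pi/2 rad for a turn. A row lasts 1/8 s, in which the tool goes at most 62.5 mm and 10.7 degrees, less where a joint would pass 70% of its speed; a pose out of reach is approached as far as the arm can. A call with a number of a shift or a turn outside -1 to 1 is refused whole. A call with a gripper value outside its range is refused whole. The fingers move at their own pace and stop on an object; "grip_force" is the grip in N (left out, the last holds). Time passes only in rows, so rows that repeat a pose let the fingers close. It gives the time, the measured TCP pose, the force and the opening at its end, in the units of the state.
- status.read_state(): the state, without advancing time (a new reading comes with each control period).
- read_camera(name): name is "scene" or "side" or "wrist"; returns (picture, depth): 480x640x3 uint8, red, green, blue; 480x640 float32, m along the optical axis (not along the pixel's ray), 0 where there is no reading.
- camera_info(name): a dict with "K" (3x3 intrinsics, pixels), "R" (3x3) and "t" (3): a world point X has camera coordinates R X + t. Camera axes: x right, y down, z forward; pixel columns grow to the right and rows downward; lengths in m; the calibration is good to about 2 mm. The wrist camera is an equidistant fisheye: a pixel r from the principal point sees the ray r / f radians off the axis. A picture is of the moment at which its call begins: read the wrist's pose just before it. camera_info takes no time and is no camera call; for the wrist camera it gives the pose at the moment of the call.
- order.finish_job(): hands the job in, once; it reports no verdict.
The state is a dict: "time": time; "q": joint angles; "joint_vel": joint speeds; "joint_torque": joint torques, N m; "tool_pos": TCP position; "tcp_rot": TCP orientation; "wrist_force": force on the tool from outside, world axes, zero at the start; "torque": the same for the moment, N m; "width": opening from 0.0 (shut) to 1.0 (fully open).
Only numpy, scipy, OpenCV 4.12 (cv2) and the standard library are available. Lean on these libraries where they do the work, as an engineer would, in place of code of your own. Each camera call takes 0.05 s, during which the arm holds its last target. There are 200 camera calls.

## Working session

There is one attempt and no reset: what is moved stays moved. The work goes in short steps, Python scripts to look and compute and a tool call to move; the robot and the scene stay as the last step left them, time stands still between calls to the robot, and variables do not carry over. Pictures are saved under pics/ and viewed, about 8 in all and at most 12, crops included, and the job is handed in when it is done.

Besides the shell and the picture viewer there is one more tool, called after "Call:" in YAML: its name, and indented under it one key for each argument. move_arm: Moves the arm, as the interface text tells. Its arguments: {"type":"object","properties":{"deltas":{"type":"array","items":{"type":"array"}},"grip_force":{"type":"number"}},"required":["deltas"]}

```bash
ls; mkdir -p pics
python3 - <<'E'
from workcell import status, read_camera, camera_info, order
import cv2,numpy as np
print(status.read_state())
for n in("scene","side","wrist"):
    ci=camera_info(n); print(n,ci)
    p,d=read_camera(n); np.savez(f"pics/{n}0.npz",p=p,d=d,K=ci["K"],R=ci["R"],t=ci["t"])
    cv2.imwrite(f"pics/{n}0.png",p[:,:,::-1])
E
```

```text
pics
{'time': 0.0, 'q': array([-3.69179013e-02,  2.64752727e-01,  1.60543186e+00,  1.33628531e-05,
        1.27368214e+00, -3.68758467e-02]), 'joint_vel': array([ 0.00207807,  0.00030233, -0.00055296,  0.00055838, -0.00060147,
       -0.00111247]), 'joint_torque': array([ 6.10465631e-04, -5.15121067e+01, -3.67308676e+01, -4.07824507e-05,
        1.31324201e-02,  1.46811578e-05]), 'tool_pos': array([6.74245630e-01, 1.83754847e-05, 2.29931066e-01]), 'tcp_rot': array([-2.2203075 , -2.22020541,  0.00241498]), 'wrist_force': array([-0.90426618,  0.02912052, -0.13292462]), 'torque': array([ 0.01819652,  0.02300389, -0.00434199]), 'width': 1.0000188148625564}
scene {'K': array([[566.88793329,   0.        , 329.27372106],
       [  0.        , 566.88793329, 237.86598427],
       [  0.        ,   0.        ,   1.        ]]), 'R': array([[-0.85009566,  0.52642307,  0.01470083],
       [ 0.34361352,  0.57560697, -0.74202855],
       [-0.39908285, -0.62574385, -0.67020707]]), 't': array([ 0.45791942, -0.09432041,  1.6850105 ])}
side {'K': array([[546.8302388 ,   0.        , 314.93779915],
       [  0.        , 546.8302388 , 239.52101591],
       [  0.        ,   0.        ,   1.        ]]), 'R': array([[ 0.81928111, -0.57314644,  0.01678157],
       [-0.40379714, -0.59749025, -0.6927866 ],
       [ 0.407095  ,  0.56081062, -0.72094737]]), 't': array([-0.44369315,  0.25458556,  1.31247371])}
wrist {'K': array([[371.64829954,   0.        , 312.13604646],
       [  0.        , 371.64829954, 236.02335727],
       [  0.        ,   0.        ,   1.        ]]), 'R': array([[ 9.99996456e-01, -4.07526514e-04, -2.63087051e-03],
       [ 4.52778708e-04, -9.47783234e-01,  3.18914936e-01],
       [-2.62346126e-03, -3.18914997e-01, -9.47779691e-01]]), 't': array([-0.67404123, -0.04093954,  0.38253343])}
```

View pics/scene0.png

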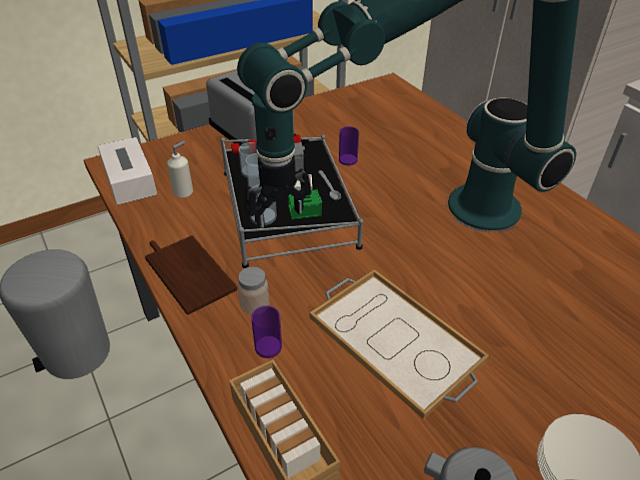

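View pics/side0.png

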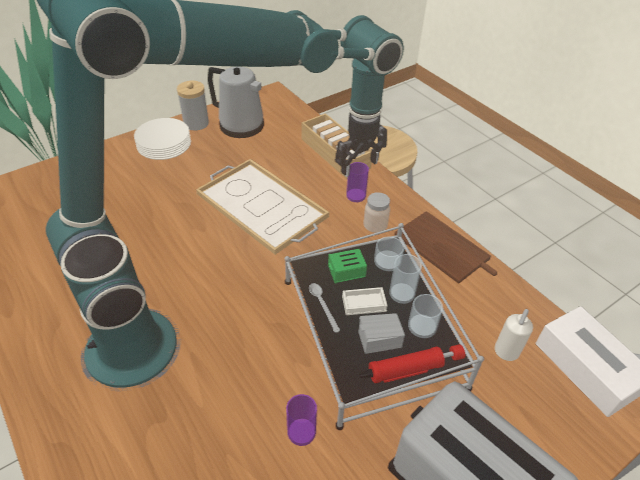

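```bash
cat > h.py <<'E'
import cv2,numpy as np
def load(f):
    z=np.load(f); return {k:z[k] for k in z}
def snap(name,f):
    from workcell import read_camera,camera_info
    ci=camera_info(name); p,d=read_camera(name)
    np.savez(f,p=p,d=d,K=ci["K"],R=ci["R"],t=ci["t"]); return load(f)
def ray(c,uv,fish=False):
    uv=np.atleast_2d(uv).astype(float); K=c["K"]
    a=np.c_[(uv[:,0]-K[0,2])/K[0,0],(uv[:,1]-K[1,2])/K[1,1]]
    if fish:
        r=np.hypot(*a.T)+1e-12; v=np.c_[a*(np.sin(r)/r)[:,None],np.cos(r)]
    else: v=np.c_[a,np.ones(len(a))]
    return -c["R"].T@c["t"], v@c["R"]
def onplane(c,uv,z,fish=False):
    o,v=ray(c,uv,fish); return (o+v*((z-o[2])/v[:,2])[:,None])[:,:2]
def proj(c,X,fish=False):
    q=np.atleast_2d(X)@c["R"].T+c["t"]; K=c["K"]
    if fish:
        r=np.hypot(q[:,0],q[:,1])+1e-12; th=np.arctan2(r,q[:,2]); a=q[:,:2]*(th/r)[:,None]
    else: a=q[:,:2]/q[:,2:]
    return a*[K[0,0],K[1,1]]+[K[0,2],K[1,2]]
def ortho(c,z,x0,x1,y0,y1,fish=False,s=1000):
    # image rows: x decreasing downwards; cols: y decreasing rightwards (viewed from above)
    xs=np.arange(x1,x0,-1/s); ys=np.arange(y1,y0,-1/s)
    Y,X=np.meshgrid(ys,xs); P=np.c_[X.ravel(),Y.ravel(),np.full(X.size,z)]
    uv=proj(c,P,fish).reshape(*X.shape,2).astype(np.float32)
    return cv2.remap(c["p"],uv[...,0],uv[...,1],cv2.INTER_LINEAR)
E
python3 - <<'E'
from h import *
s=load("pics/side0.npz");c=load("pics/scene0.npz")
for n,uv,z in[("shelfFront+y",(287,263),.09),("front-y",(341,405),.09),("back+y",(402,228),.125),("back-y",(477,360),.125),
 ("tall",(405,290),.09),("mid",(425,325),.09),("low",(388,262),.09),("dish",(364,302),.1),("spoonbowl",(316,290),.09),("spoonend",(336,330),.09),
 ("tray1",(250,160),.02),("tray2",(198,193),.02),("tray3",(275,247),.02),("tray4",(327,213),.02),("jar",(376,228),0),("purple",(357,195),0)]:
    print(n,onplane(s,uv,z).round(3))
for n,uv in[("tray1",(375,272)),("2",(487,353)),("3",(425,413)),("4",(311,316))]: print(n,onplane(c,uv,.02).round(3))
E
```

```text
shelfFront+y [[ 0.413 -0.057]]
front-y [[ 0.294 -0.444]]
back+y [[ 0.712 -0.15 ]]
back-y [[ 0.581 -0.538]]
tall [[ 0.603 -0.291]]
mid [[ 0.573 -0.395]]
low [[ 0.628 -0.198]]
dish [[ 0.492 -0.269]]
spoonbowl [[ 0.424 -0.17 ]]
spoonend [[ 0.395 -0.29 ]]
tray1 [[0.589 0.439]]
tray2 [[0.376 0.386]]
tray3 [[0.45  0.064]]
tray4 [[0.651 0.094]]
jar [[ 0.745 -0.021]]
purple [[0.789 0.125]]
tray1 [[0.447 0.074]]
2 [[0.379 0.41 ]]
3 [[0.592 0.454]]
4 [[0.661 0.115]]
```

Run:
```python
from h import *
out=[]
for n in("side","scene"):
    c=load(f"pics/{n}0.npz")
    o=ortho(c,.006,.34,.70,.04,.48); out.append(o)
    g=cv2.cvtColor(o,cv2.COLOR_RGB2GRAY)
    hsv=cv2.cvtColor(o,cv2.COLOR_RGB2HSV)
    paper=((hsv[...,1]<60)&(g>150)).astype(np.uint8)
    k,l,st,ce=cv2.connectedComponentsWithStats(paper)
    i=1+np.argmax(st[1:,4]); m=(l==i).astype(np.uint8)
    print(n,st[i])
    cs,h=cv2.findContours(m,cv2.RETR_CCOMP,cv2.CHAIN_APPROX_NONE)
    for q,hh in zip(cs,h[0]):
        if cv2.contourArea(q)<1500: continue
        M=cv2.moments(q); u,v=M["m10"]/M["m00"],M["m01"]/M["m00"]
        (a,b),(w,hh2),an=cv2.minAreaRect(q); box=cv2.boxPoints(((a,b),(w,hh2),an))
        bw=np.array([[.70-p[1]/1000,.48-p[0]/1000] for p in box])
        e=bw[1]-bw[0];e2=bw[2]-bw[1]
        L=e if np.hypot(*e)>np.hypot(*e2) else e2
        print("hole" if hh[3]>=0 else "outer",cv2.contourArea(q),"cen",round(.70-v/1000,4),round(.48-u/1000,4),"rectc",round(.70-b/1000,4),round(.48-a/1000,4),"size",round(w),round(hh2),"longdir deg",round(np.degrees(np.arctan2(L[1],L[0])),1))
cv2.imwrite("pics/tray.png",np.hstack(out)[:,:,::-1])
```

```text
side [   44    55   360   250 64062]
outer 63551.5 cen 0.5206 0.2554 rectc 0.5205 0.2556 size 194 333 longdir deg -79.5
scene [   41    59   363   248 53638]
outer 63826.0 cen 0.5174 0.2578 rectc 0.5173 0.2576 size 193 336 longdir deg -79.6
hole 8738.5 cen 0.5264 0.2578 rectc 0.5264 0.2578 size 119 78 longdir deg -169.5
```

Call:
move_arm:
  deltas:
    - [[0,0,0],[-0.3,-0.4,0.5],-1]
    - [[0,0,0],[-0.6,-0.9,1],-1]
    - [[0,0,0],[-1,-1,1],-1]
    - [[0,0,0],[-1,-1,1],-1]
    - [[0,0,0],[-1,-1,1],-1]

```text
time: 0.78
tool_pos: [0.5749, -0.0999, 0.331]
tcp_rot: [-2.222, -2.221, -0.001]
wrist_force: [0.6, 0.3, -1.0]
width: 0.997
```

Call:
move_arm:
  deltas:
    - [[0,0,0],[-0.3,-0.6,0.3],-1]
    - [[0,0,0],[-0.6,-1,0.6],-1]
    - [[0,0,0],[-0.6,-1,0.6],-1]
    - [[0,0,0],[-0.6,-1,0.6],-1]

```text
time: 1.27
tool_pos: [0.5156, -0.1996, 0.3903]
tcp_rot: [-2.221, -2.22, -0.001]
wrist_force: [-0.1, 0.5, -0.5]
width: 1.001
```

Call:
move_arm:
  deltas:
    - [[0,0,0],[0,-0.4,0],-1]
    - [[0,0,0],[0,-0.4,0],-1]
    - [[0,0,0],[0,-0.4,0],-1]

```text
time: 1.65
tool_pos: [0.5155, -0.2385, 0.3894]
tcp_rot: [-2.218, -2.221, 0.0]
wrist_force: [1.3, 0.6, -0.4]
width: 1.0
```

Run:
```python
from h import *
from workcell import status
print(status.read_state()["tool_pos"])
c=snap("wrist","pics/w1.npz"); cv2.imwrite("pics/w1.png",c["p"][:,:,::-1])
print("cam",-c["R"].T@c["t"])
```

```text
[ 0.51548584 -0.23848101  0.38938472]
cam [ 0.51615857 -0.15591533  0.53335357]
```

View pics/w1.png

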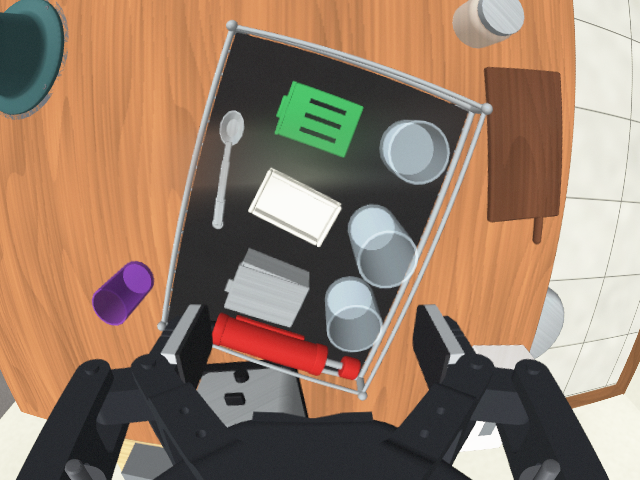

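Run:
```python
from h import *
out=[]
for n in("side","scene"):
    c=load(f"pics/{n}0.npz")
    o=ortho(c,.006,.34,.70,.04,.48)
    g=cv2.cvtColor(o,cv2.COLOR_RGB2GRAY)
    bh=cv2.morphologyEx(g,cv2.MORPH_BLACKHAT,np.ones((11,11)))
    m=(bh>35).astype(np.uint8); 
    mask=np.zeros_like(m); cv2.fillPoly(mask,[cv2.boxPoints((((.48-.2566)*1000,(.70-.519)*1000),(178,318),-10.5)).astype(int)],1)
    m=cv2.morphologyEx(m*mask,cv2.MORPH_CLOSE,np.ones((9,9)))
    o2=o.copy(); o2[m>0]=[255,0,0]; out.append(o2)
    cs,_=cv2.findContours(m,cv2.RETR_EXTERNAL,cv2.CHAIN_APPROX_NONE)
    for q in cs:
        if len(q)<120: continue
        q=cv2.convexHull(q)
        (a,b),(w,h),an=cv2.minAreaRect(q); box=cv2.boxPoints(((a,b),(w,h),an))
        bw=np.array([[.70-p[1]/1000,.48-p[0]/1000] for p in box]); e=bw[1]-bw[0];e2=bw[2]-bw[1]
        L=e if np.hypot(*e)>np.hypot(*e2) else e2
        print(n,"rectc",round(.70-b/1000,4),round(.48-a/1000,4),"size",round(w),round(h),"dir",round(np.degrees(np.arctan2(L[1],L[0])),1))
# shelf
c=load("pics/w1.npz")
def rep(name,m,z):
    cs,_=cv2.findContours(m.astype(np.uint8),cv2.RETR_EXTERNAL,cv2.CHAIN_APPROX_NONE)
    q=max(cs,key=cv2.contourArea).reshape(-1,2)
    P=onplane(c,q,z,True).astype(np.float32)*1000
    (a,b),(w,h),an=cv2.minAreaRect(P); bx=cv2.boxPoints(((a,b),(w,h),an)); e=bx[1]-bx[0];e2=bx[2]-bx[1]
    L=e if np.hypot(*e)>np.hypot(*e2) else e2
    print(name,np.round([a,b],1),"size",np.round([w,h],1),"dir",np.degrees(np.arctan2(L[1],L[0])).round(1)); return bx
p=c["p"]; hsv=cv2.cvtColor(p,cv2.COLOR_RGB2HSV); g=p.max(2)
def roi(m,u0,u1,v0,v1):
    r=np.zeros(g.shape,bool); r[v0:v1,u0:u1]=1; return m&r
bx=rep("dish",roi(g>140,240,345,160,255),.114)
rep("spoon",roi(g>75,205,248,100,238),.096)
rep("holder",roi((p[...,1]>110)&(hsv[...,1]>120),265,370,75,165),.134)
rep("tin",roi(g>85,215,313,240,333),.138)
# overlay candidates of glasses
v=cv2.resize(p[60:420,180:520],None,fx=1.65,fy=1.65,interpolation=cv2.INTER_CUBIC)
th=np.linspace(0,6.283,73)
def circ(x,y,z,r,col):
    uv=(proj(c,np.c_[x+r*np.cos(th),y+r*np.sin(th),0*th+z],True)-[180,60])*1.65
    cv2.polylines(v,[uv.astype(np.int32)],True,col,1)
for x,y,r,h in[(.603,-.291,.031,.11),(.573,-.395,.033,.08),(.628,-.198,.035,.056)]:
    circ(x,y,.09,r,(255,0,0)); circ(x,y,.09+h,r,(0,255,0))
cv2.imwrite("pics/ov1.png",v[:,:,::-1])
cv2.imwrite("pics/tray.png",np.vstack(out)[:,:,::-1])
```

```text
side rectc 0.5276 0.2172 size 102 13 dir -174.9
scene rectc 0.4136 0.2378 size 8 179 dir -79.9
scene rectc 0.5021 0.3334 size 73 23 dir -169.5
scene rectc 0.526 0.2578 size 118 77 dir -169.7
dish [ 494.9 -261.1] size [59.9 96.4] dir -27.8
spoon [ 410.9 -212.9] size [158.8  53.1] dir 87.4
holder [ 519.7 -158. ] size [59.8 84.3] dir -20.0
tin [ 459.2 -356.7] size [87.9 94.4] dir -22.9
```

View pics/ov1.png

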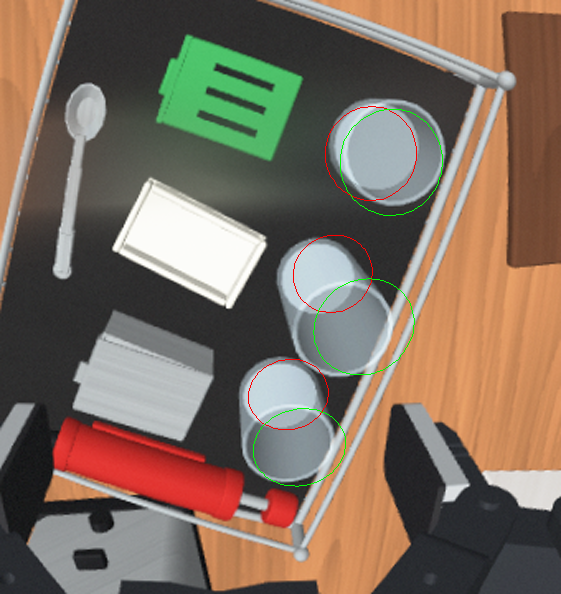

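Run:
```python
from h import *
from scipy.optimize import differential_evolution as DE
out=[]
def rr(w,h,r,n=40):
    t=np.linspace(0,np.pi/2,8); P=[]
    for sx,sy,a in[(1,1,0),(-1,1,1),(-1,-1,2),(1,-1,3)]:
        P+=[(sx*(w/2-r)+r*np.cos(t_+a*np.pi/2),sy*(h/2-r)+r*np.sin(t_+a*np.pi/2)) for t_ in t]
    P=np.array(P+[P[0]]); d=np.r_[0,np.cumsum(np.hypot(*np.diff(P,axis=0).T))]
    s=np.linspace(0,d[-1],200); return np.c_[np.interp(s,d,P[:,0]),np.interp(s,d,P[:,1])]
th=np.linspace(0,6.283,200); C=np.c_[np.cos(th),np.sin(th)]*.039
for n in("side","scene"):
    c=load(f"pics/{n}0.npz")
    o=ortho(c,.006,.34,.70,.04,.48)
    g=cv2.cvtColor(o,cv2.COLOR_RGB2GRAY)
    bh=cv2.GaussianBlur(cv2.morphologyEx(g,cv2.MORPH_BLACKHAT,np.ones((11,11))),(5,5),1.5).astype(np.float32)
    def score(P):
        return cv2.remap(bh,((.48-P[:,1])*1000).astype(np.float32)[None],((.70-P[:,0])*1000).astype(np.float32)[None],cv2.INTER_LINEAR).mean()
    r=DE(lambda p:-score(C+p),[(.45,.57),(.32,.40)],seed=1); print(n,"glass",r.x.round(4),r.fun); gl=r.x
    D=rr(.112,.072,.014)
    def tf(P,p): return P@np.array([[np.cos(p[2]),np.sin(p[2])],[-np.sin(p[2]),np.cos(p[2])]])+p[:2]
    r=DE(lambda p:-score(tf(D,p)),[(.47,.57),(.2,.30),(-.2,.6)],seed=1); print(n,"dish",r.x.round(4),np.degrees(r.x[2]),r.fun); di=r.x
    for P in(C+gl,tf(D,di)): 
        cv2.polylines(o,[np.c_[(.48-P[:,1])*1000,(.70-P[:,0])*1000].astype(np.int32)],True,(255,0,0),1)
    out.append(cv2.resize(o[30:330],None,fx=1,fy=1))
cv2.imwrite("pics/tray.png",np.vstack(out)[:,:,::-1])
c=load("pics/w1.npz")
for z in(.138,.157):print("tin ridge",z,onplane(c,[(249.7,249),(309,272)],z,True).round(3))
v=lambda u:(180+u[0]/1.65,60+u[1]/1.65)
print("spoon bowl top, bowl centre,handle end, end mid",onplane(c,[v((91,84)),v((86,113)),v((61,278)),v((62,262))],.094,True).round(4))
```

```text
side glass [0.4969 0.357 ] -30.590707778930664
side dish [0.5265 0.2526 0.1825] 10.455978169896198 -31.8920955657959
scene glass [0.4963 0.3624] -68.19387817382812
scene dish [0.5263 0.2579 0.1808] 10.358192101812469 -65.4681167602539
tin ridge 0.138 [[ 0.444 -0.304]
 [ 0.511 -0.332]]
tin ridge 0.157 [[ 0.447 -0.297]
 [ 0.512 -0.324]]
spoon bowl top, bowl centre,handle end, end mid [[ 0.4242 -0.1476]
 [ 0.4201 -0.1686]
 [ 0.3944 -0.2928]
 [ 0.3962 -0.2801]]
```

View pics/tray.png

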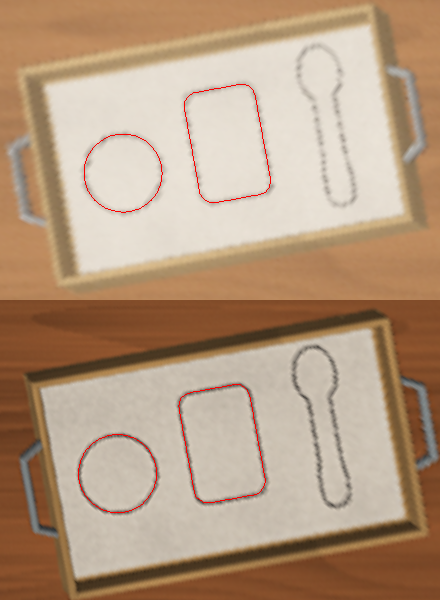

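Call:
move_arm:
  deltas:
    - [[0,0,0],[0.4,-0.25,-0.4],-1]
    - [[0,0,0],[0.75,-0.51,-0.8],-1]
    - [[0,0,0],[0.75,-0.51,-1],-1]
    - [[0,0,0],[0.75,-0.51,-1],-1]
    - [[0,0,0],[0.75,-0.51,-1],-1]

```text
time: 2.33
tool_pos: [0.5903, -0.2903, 0.2934]
tcp_rot: [2.219, 2.221, 0.001]
wrist_force: [0.1, -0.9, 0.3]
width: 0.997
```

Run:
```python
from h import *
from scipy.optimize import differential_evolution as DE
c1=load("pics/w1.npz"); c2=snap("wrist","pics/w2.npz")
th=np.linspace(0,6.283,200)
def grad(c):
    g=cv2.GaussianBlur(cv2.cvtColor(c["p"],cv2.COLOR_RGB2GRAY).astype(np.float32),(0,0),1.5)
    return cv2.GaussianBlur(np.hypot(cv2.Sobel(g,5,1,0),cv2.Sobel(g,5,0,1)),(0,0),1.5)
for n,c in(("w1",c1),("w2",c2)):
    G=grad(c)
    def f(p):
        s=0
        for z,r,w in((.2,.031,1),(.09,.031,.5)):
            uv=proj(c,np.c_[p[0]+r*np.cos(th),p[1]+r*np.sin(th),0*th+z],True).astype(np.float32)
            s+=w*cv2.remap(G,uv[None,:,0],uv[None,:,1],cv2.INTER_LINEAR).mean()
        return -s
    r=DE(f,[(.57,.61),(-.315,-.27)],seed=0); print(n,r.x.round(4),r.fun)
    v=c["p"].copy()
    for z in(.2,.09):
        uv=proj(c,np.c_[r.x[0]+.031*np.cos(th),r.x[1]+.031*np.sin(th),0*th+z],True)
        cv2.polylines(v,[uv.astype(np.int32)],True,(255,0,0),1)
    cv2.imwrite(f"pics/{n}f.png",v[:,:,::-1])
a=cv2.imread("pics/w1f.png")[150:400,250:500]; b=cv2.imread("pics/w2f.png")[100:480,120:520]
b=cv2.resize(b,(420,400)); a=cv2.resize(a,(400,400)); cv2.imwrite("pics/fit.png",np.hstack([a[:, :380],b]))
```

```text
w1 [ 0.59   -0.2926] -158.59388732910156
w2 [ 0.5893 -0.2913] -164.23928833007812
```

View pics/fit.png

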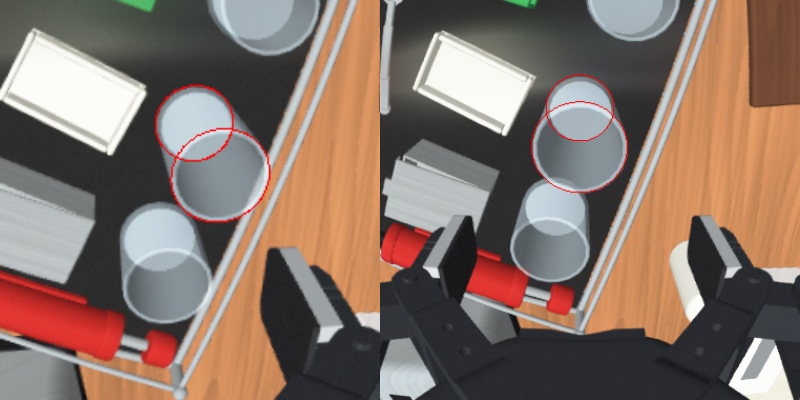

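Call:
move_arm:
  deltas:
    - [[0,0,0],[0,0,-0.5],-1]
    - [[0,0,0],[0,-0.01,-0.9],-1]
    - [[0,0,0],[0,-0.01,-0.9],-1]

```text
time: 2.75
tool_pos: [0.588, -0.2907, 0.1994]
tcp_rot: [-2.218, -2.218, 0.002]
wrist_force: [-0.0, 0.0, 0.4]
width: 1.0
```

Call:
move_arm:
  deltas:
    - [[0,0,0],[0,0,-0.3],-1]
    - [[0,0,0],[0,0,-0.55],-1]
    - [[0,0,0],[0,0,-0.55],-1]
    - [[0,0,0],[0,0,-0.55],0]
    - [[0,0,0],[0,0,-0.55],0]
    - [[0,0,0],[0,0,-0.55],0]
    - [[0,0,0],[0,0,-0.55],0]
    - [[0,0,0],[0,0,-0.55],0]
  grip_force: 35

```text
time: 3.75
tool_pos: [0.5913, -0.293, 0.1499]
tcp_rot: [2.219, 2.218, 0.002]
wrist_force: [-2.9, 0.8, 6.1]
width: 0.724
```

Call:
move_arm:
  deltas:
    - [[0,0,0],[0,0,0.1],0]
    - [[0,0,0],[0,0,0.4],0]
    - [[0,0,0],[0,0,0.8],0]
    - [[0,0,0],[0,0,1],0]
    - [[0,0,0],[0,0,1],0]
  grip_force: 50

```text
time: 4.38
tool_pos: [0.5912, -0.2926, 0.2487]
tcp_rot: [2.218, 2.218, 0.002]
wrist_force: [0.1, 0.2, -3.4]
width: 0.72
```

Call:
move_arm:
  deltas:
    - [[0,0,0],[0,0.2,0],0]
    - [[0,0,0],[-0.1,0.6,0.1],0]
    - [[0,0,0],[-0.2,1,0.1],0]

```text
time: 4.75
tool_pos: [0.5689, -0.1897, 0.2544]
tcp_rot: [-2.22, -2.219, 0.001]
wrist_force: [0.6, 0.0, -2.6]
width: 0.722
```

Call:
move_arm:
  deltas:
    - [[0,0,0],[-0.1,0.5,0],0]
    - [[0,0,0],[-0.2,1,0],0]

```text
time: 5.0
tool_pos: [0.5479, -0.0892, 0.2536]
tcp_rot: [-2.219, -2.218, 0.003]
wrist_force: [0.5, 1.4, -2.7]
width: 0.723
```

Call:
move_arm:
  deltas:
    - [[0,0,0],[-0.1,0.5,0],0]
    - [[0,0,0],[-0.2,1,0],0]

```text
time: 5.25
tool_pos: [0.5276, 0.0106, 0.2538]
tcp_rot: [-2.219, -2.219, 0.004]
wrist_force: [0.3, 1.1, -2.9]
width: 0.72
```

Call:
move_arm:
  deltas:
    - [[0,0,0],[-0.1,0.5,0],0]
    - [[0,0,0],[-0.2,1,0],0]

```text
time: 5.5
tool_pos: [0.5074, 0.1103, 0.2538]
tcp_rot: [-2.219, -2.22, 0.004]
wrist_force: [0.7, 0.2, -3.5]
width: 0.719
```

Call:
move_arm:
  deltas:
    - [[0,0,0],[-0.1,0.5,0],0]
    - [[0,0,0],[-0.15,1,0],0]

```text
time: 5.75
tool_pos: [0.4921, 0.2099, 0.2539]
tcp_rot: [-2.219, -2.221, 0.006]
wrist_force: [1.2, 0.2, -3.3]
width: 0.72
```

Call:
move_arm:
  deltas:
    - [[0,0,0],[0,0.4,0],0]
    - [[0,0,0],[0,0.5,0],0]
    - [[0,0,0],[0,0.5,0],0]
    - [[0,0,0],[0,0.5,0],0]

```text
time: 6.25
tool_pos: [0.4944, 0.2569, 0.2554]
tcp_rot: [-2.222, -2.221, 0.003]
wrist_force: [-0.0, 0.2, -2.3]
width: 0.717
```

```bash
cat > tray.py <<'E'
from h import *
from workcell import status
from scipy.optimize import differential_evolution as DE
import sys
def rr(w,h,r):
    t=np.linspace(0,np.pi/2,8); P=[]
    for sx,sy,a in[(1,1,0),(-1,1,1),(-1,-1,2),(1,-1,3)]:
        P+=[(sx*(w/2-r)+r*np.cos(q+a*np.pi/2),sy*(h/2-r)+r*np.sin(q+a*np.pi/2)) for q in t]
    P=np.array(P+[P[0]]); d=np.r_[0,np.cumsum(np.hypot(*np.diff(P,axis=0).T))]
    s=np.linspace(0,d[-1],200); return np.c_[np.interp(s,d,P[:,0]),np.interp(s,d,P[:,1])]
def tf(P,p): return P@np.array([[np.cos(p[2]),np.sin(p[2])],[-np.sin(p[2]),np.cos(p[2])]])+p[:2]
th=np.linspace(0,6.283,200); C=np.c_[np.cos(th),np.sin(th)]*.039; D=rr(.112,.072,.014)
E
cat > t1.py <<'E'
from tray import *
print(status.read_state()["tool_pos"])
c=snap("wrist","pics/w3.npz")
o=ortho(c,.006,.34,.70,.04,.48,True); g=cv2.cvtColor(o,cv2.COLOR_RGB2GRAY)
bh=cv2.GaussianBlur(cv2.morphologyEx(g,cv2.MORPH_BLACKHAT,np.ones((11,11))),(5,5),1.5).astype(np.float32)
def score(P): return cv2.remap(bh,((.48-P[:,1])*1000).astype(np.float32)[None],((.70-P[:,0])*1000).astype(np.float32)[None],cv2.INTER_LINEAR).mean()
r=DE(lambda p:-score(C+p),[(.47,.53),(.32,.40)],seed=1); print("glass",r.x.round(4),r.fun); gl=r.x
r=DE(lambda p:-score(tf(D,p)),[(.5,.55),(.22,.29),(0,.4)],seed=1); print("dish",r.x.round(4),np.degrees(r.x[2]),r.fun)
for P in(C+gl,tf(D,r.x)): cv2.polylines(o,[np.c_[(.48-P[:,1])*1000,(.70-P[:,0])*1000].astype(np.int32)],True,(255,0,0),1)
v=cv2.resize(c["p"],(400,300)); o=cv2.resize(o,(400,300*1)) if 0 else o[20:320,:]
cv2.imwrite("pics/t1.png",np.hstack([o[:,:400],v])[:,:,::-1])
E
python3 t1.py
```

```text
[0.49443896 0.25694869 0.25539528]
glass [0.4978 0.3627] -70.08721923828125
dish [0.5278 0.258  0.1818] 10.416777432603235 -52.66062545776367
```

View pics/t1.png

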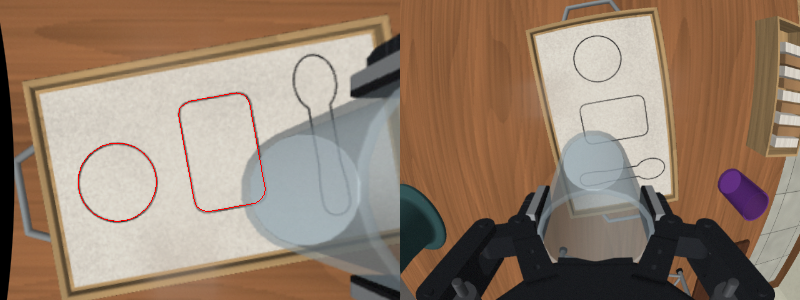

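Call:
move_arm:
  deltas:
    - [[0,0,0],[0,0.5,0],0]
    - [[0,0,0],[0.04,1,-0.2],0]
    - [[0,0,0],[0.04,1,-0.6],0]
    - [[0,0,0],[0.04,1,-1],0]
    - [[0,0,0],[0.04,1,-1],0]

```text
time: 6.92
tool_pos: [0.4963, 0.355, 0.1518]
tcp_rot: [-2.222, -2.219, 0.015]
wrist_force: [-1.0, 0.4, -3.9]
width: 0.722
```

Call:
move_arm:
  deltas:
    - [[0,0,0],[0,0.05,-0.4],0]
    - [[0,0,0],[0,0.05,-0.75],0]
    - [[0,0,0],[0,0.05,-0.75],0]
    - [[0,0,0],[0,0.05,-0.75],0]

```text
time: 7.42
tool_pos: [0.5008, 0.3636, 0.084]
tcp_rot: [2.222, 2.22, 0.006]
wrist_force: [0.3, 0.1, -3.3]
width: 0.72
```

Call:
move_arm:
  deltas:
    - [[0,0,0],[-0.02,0,-0.05],0]
    - [[0,0,0],[-0.02,0,-0.1],0]
    - [[0,0,0],[-0.02,0,-0.1],0]

```text
time: 7.8
tool_pos: [0.4967, 0.3629, 0.0711]
tcp_rot: [-2.221, -2.221, 0.001]
wrist_force: [0.5, -0.2, -1.6]
width: 0.72
```

Call:
move_arm:
  deltas:
    - [[0,0,0],[0,0,-0.02],0]
    - [[0,0,0],[0,0,-0.04],0]
    - [[0,0,0],[0,0,-0.04],0]

```text
time: 8.18
tool_pos: [0.4968, 0.3629, 0.0669]
tcp_rot: [-2.221, -2.221, 0.001]
wrist_force: [-0.5, 0.3, -3.8]
width: 0.721
```

Call:
move_arm:
  deltas:
    - [[0,0,0],[0,0,-0.02],0]
    - [[0,0,0],[0,0,-0.03],0]
    - [[0,0,0],[0,0,-0.03],0]

```text
time: 8.55
tool_pos: [0.4971, 0.3634, 0.0661]
tcp_rot: [-2.221, -2.221, -0.001]
wrist_force: [-3.5, -1.1, 6.6]
width: 0.723
```

Call:
move_arm:
  deltas:
    - [[0,0,0],[0,0,-0.01],0]
    - [[0,0,0],[0,0,-0.02],0]
    - [[0,0,0],[0,0,-0.02],0]

```text
time: 8.93
tool_pos: [0.4972, 0.3637, 0.066]
tcp_rot: [-2.221, -2.221, -0.001]
wrist_force: [-7.6, -3.0, 16.9]
width: 0.722
```

Call:
move_arm:
  deltas:
    - [[0,0,0],[0,0,0.02],0]
    - [[0,0,0],[0,0,0.02],-0.6]
    - [[0,0,0],[0,0,0.02],-1]
    - [[0,0,0],[0,0,0.02],-1]
    - [[0,0,0],[0,0,0.02],-1]
    - [[0,0,0],[0,0,0.3],-1]
    - [[0,0,0],[0,0,0.8],-1]
    - [[0,0,0],[0,0,1],-1]

```text
time: 9.93
tool_pos: [0.4987, 0.3642, 0.1657]
tcp_rot: [2.221, 2.221, 0.008]
wrist_force: [0.2, 0.9, -1.2]
width: 1.003
```

Call:
move_arm:
  deltas:
    - [[0,0,0],[0,-0.1,0.5],-1]
    - [[0,0,0],[0,-0.6,1],-1]
    - [[0,0,0],[0,-1,1],-1]
    - [[0,0,0],[0,-1,1],-1]
    - [[0,0,0],[0,-1,1],-1]

```text
time: 10.55
tool_pos: [0.4967, 0.263, 0.2614]
tcp_rot: [-2.222, -2.22, 0.001]
wrist_force: [0.0, -0.4, 0.2]
width: 1.003
```

```bash
cat > t2.py <<'E'
from tray import *
print(status.read_state()["tool_pos"])
c=snap("wrist","pics/w4.npz")
g=cv2.GaussianBlur(cv2.cvtColor(c["p"],cv2.COLOR_RGB2GRAY).astype(np.float32),(0,0),1.2)
G=cv2.GaussianBlur(np.hypot(cv2.Sobel(g,5,1,0),cv2.Sobel(g,5,0,1)),(0,0),1.5)
def f(p):
    s=0
    for z in(.116,.006):
        uv=proj(c,np.c_[C*31/39+p,0*th+z],True).astype(np.float32); s+=cv2.remap(G,uv[None,:,0],uv[None,:,1],cv2.INTER_LINEAR).mean()
    return -s
r=DE(f,[(.47,.53),(.33,.39)],seed=0); print("glass",r.x.round(4),r.fun)
v=c["p"].copy()
for z in(.116,.006): cv2.polylines(v,[proj(c,np.c_[C*31/39+r.x,0*th+z],True).astype(np.int32)],True,(255,0,0),1)
cv2.imwrite("pics/t2.png",cv2.resize(v[0:360,150:550],(800,600) if 0 else (667,600))[:,:,::-1])
E
python3 t2.py
```

```text
[0.49665238 0.26299135 0.26142945]
glass [0.4966 0.3616] -144.53488159179688
```

View pics/t2.png

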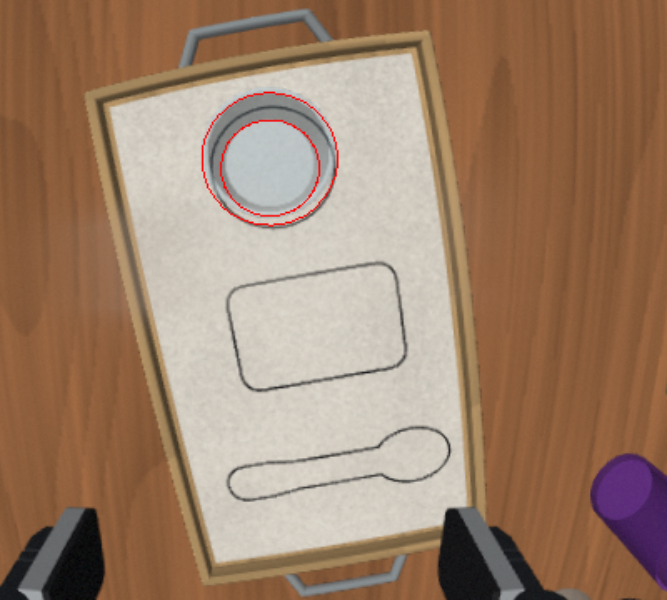

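Run:
```python
from tray import *
c=load("pics/w4.npz"); print("spoonmark tip,end",onplane(c,[(150+450/1.6675,451/1.6667),(150+228/1.6675,485/1.6667)],.006,True).round(4))
for n in("w1","w2"):
    c=load(f"pics/{n}.npz"); p=c["p"]
    g=cv2.GaussianBlur(p.max(2).astype(np.float32),(0,0),1.2); G=cv2.GaussianBlur(np.hypot(cv2.Sobel(g,5,1,0),cv2.Sobel(g,5,0,1)),(0,0),1.5)
    O=rr(.096,.056,.004);I=rr(.086,.046,.004)
    def f(q):
        s=0
        for P,w in((O,1),(I,.3)):
            uv=proj(c,np.c_[tf(P,q),np.full(200,.114)],True).astype(np.float32); s+=w*cv2.remap(G,uv[None,:,0],uv[None,:,1],cv2.INTER_LINEAR).mean()
        return -s
    r=DE(f,[(.48,.51),(-.28,-.245),(-.7,-.3)],seed=0); print(n,"dish",r.x.round(4),np.degrees(r.x[2]).round(1),r.fun)
```

```text
spoonmark tip,end [[0.6266 0.1674]
 [0.4658 0.1418]]
w1 dish [ 0.4941 -0.2625 -0.4817] -27.6 -258.6820373535156
w2 dish [ 0.4942 -0.2629 -0.4877] -27.9 -222.1209
```

Call:
move_arm:
  deltas:
    - [[0,0,0.1],[0,-0.4,0],-1]
    - [[0,0,0.2],[0,-1,0],-1]

```text
time: 10.85
tool_pos: [0.4968, 0.1641, 0.261]
tcp_rot: [-1.833, -2.549, 0.002]
wrist_force: [0.4, 0.0, 0.3]
width: 0.999
```

Call:
move_arm:
  deltas:
    - [[0,0,0.1],[0,-0.5,0],-0.55]
    - [[0,0,0.2],[0,-1,0],-0.55]

```text
time: 11.1
tool_pos: [0.4968, 0.0626, 0.2612]
tcp_rot: [-1.416, -2.803, 0.001]
wrist_force: [0.7, -0.5, 0.2]
width: 0.779
```

Call:
move_arm:
  deltas:
    - [[0,0,0.1],[0,-0.5,0],-0.55]
    - [[0,0,0.2],[0,-1,0],-0.55]

```text
time: 11.35
tool_pos: [0.497, -0.0375, 0.2613]
tcp_rot: [-0.96, -2.99, -0.0]
wrist_force: [0.3, 0.7, -0.9]
width: 0.773
```

Call:
move_arm:
  deltas:
    - [[0,0,0.05],[0,-0.5,0],-0.55]
    - [[0,0,0.09],[0,-1,0],-0.55]

```text
time: 11.6
tool_pos: [0.4972, -0.1375, 0.2613]
tcp_rot: [-0.751, -3.049, -0.001]
wrist_force: [1.0, -0.9, -0.1]
width: 0.775
```

Call:
move_arm:
  deltas:
    - [[0,0,0],[0,-0.4,0],-0.55]
    - [[0,0,0],[0,-0.8,-0.2],-0.55]
    - [[0,0,0],[0,-0.8,-0.2],-0.55]
    - [[0,0,0],[0,-0.8,-0.2],-0.55]

```text
time: 12.1
tool_pos: [0.4972, -0.2159, 0.2414]
tcp_rot: [-0.756, -3.047, -0.002]
wrist_force: [-0.9, -0.0, -0.1]
width: 0.777
```

Call:
move_arm:
  deltas:
    - [[0,0,0],[-0.02,-0.35,0],-0.55]
    - [[0,0,0],[-0.02,-0.45,-0.3],-0.55]
    - [[0,0,0],[-0.02,-0.45,-0.6],-0.55]
    - [[0,0,0],[-0.02,-0.45,-0.75],-0.55]
    - [[0,0,0],[-0.02,-0.45,-0.75],-0.55]
    - [[0,0,0],[-0.02,-0.45,-0.75],-0.55]

```text
time: 12.85
tool_pos: [0.4961, -0.2619, 0.1687]
tcp_rot: [0.755, 3.047, -0.001]
wrist_force: [-0.3, -0.1, -0.1]
width: 0.774
```

Run:
```python
from tray import *
s=status.read_state(); print(s["tool_pos"],s["tcp_rot"],s["wrist_force"])
c=snap("wrist","pics/w5.npz"); d=snap("side","pics/s5.npz")
uv=proj(d,[[.494,-.262,.12]])[0].astype(int); print(uv)
b=d["p"][uv[1]-75:uv[1]+75,uv[0]-75:uv[0]+75]
cv2.imwrite("pics/t3.png",np.hstack([cv2.resize(b,(360,360)),cv2.resize(c["p"],(440,360))])[:,:,::-1])
```

```text
[ 0.49607661 -0.26187388  0.1687005 ] [ 7.55378095e-01  3.04724880e+00 -8.45378761e-04] [-0.31615385 -0.06565564 -0.07514674]
[363 294]
```

View pics/t3.png

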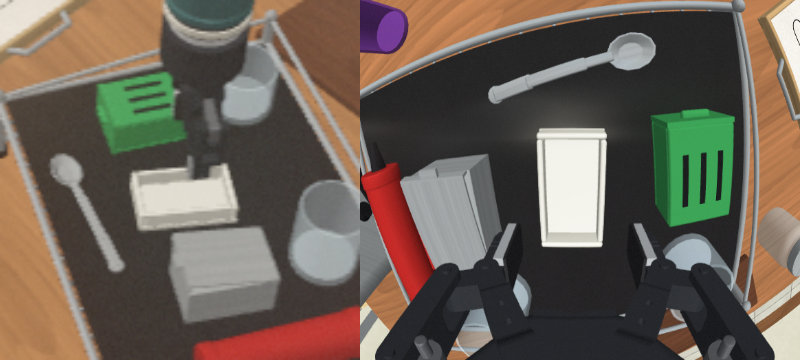

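Call:
move_arm:
  deltas:
    - [[0,0,0],[-0.01,0,-0.2],-0.49]
    - [[0,0,0],[-0.01,0,-0.4],-0.49]
    - [[0,0,0],[-0.01,0,-0.45],-0.49]
    - [[0,0,0],[-0.01,0,-0.45],-0.49]

```text
time: 13.45
tool_pos: [0.4943, -0.2622, 0.1228]
tcp_rot: [0.757, 3.048, -0.0]
wrist_force: [-0.2, -0.0, 0.1]
width: 0.745
```

Call:
move_arm:
  deltas:
    - [[0,0,0],[0,0,-0.1],-0.49]
    - [[0,0,0],[0,0,-0.2],-0.49]
    - [[0,0,0],[0,0,-0.2],-0.49]

```text
time: 13.82
tool_pos: [0.4931, -0.2615, 0.101]
tcp_rot: [-0.757, -3.047, -0.001]
wrist_force: [0.2, 0.8, 0.3]
width: 0.746
```

Call:
move_arm:
  deltas:
    - [[0,0,0],[0,0,-0.05],-0.49]
    - [[0,0,0],[0,0,-0.09],-0.49]
    - [[0,0,0],[0,0,-0.09],-0.49]
    - [[0,0,0],[0,0,-0.09],0]
    - [[0,0,0],[0,0,-0.09],0]
    - [[0,0,0],[0,0,-0.09],0]
    - [[0,0,0],[0,0,-0.09],0]
  grip_force: 50

```text
time: 14.7
tool_pos: [0.4942, -0.2622, 0.0936]
tcp_rot: [0.757, 3.048, -0.0]
wrist_force: [0.5, -0.8, 0.5]
width: 0.642
```

Call:
move_arm:
  deltas:
    - [[0,0,0],[0,0,0.1],0]
    - [[0,0,0],[0,0,0.2],0]
    - [[0,0,0],[0,0,0.2],0]

```text
time: 15.08
tool_pos: [0.4949, -0.2625, 0.1147]
tcp_rot: [0.757, 3.047, -0.001]
wrist_force: [0.1, -0.4, -2.7]
width: 0.644
```

Call:
move_arm:
  deltas:
    - [[0,0,0],[0,0,0.3],0]
    - [[0,0,0],[0,0,0.7],0]
    - [[0,0,0.05],[0,0.3,1],0]
    - [[0,0,0.1],[0,0.7,1],0]
    - [[0,0,0.15],[0,1,1],0]

```text
time: 15.7
tool_pos: [0.494, -0.1608, 0.2139]
tcp_rot: [0.39, 3.116, 0.0]
wrist_force: [-0.1, 0.2, -1.6]
width: 0.643
```

Call:
move_arm:
  deltas:
    - [[0,0,0.05],[0,0.5,0],0]
    - [[0,0,0.1],[0.1,1,0],0]

```text
time: 15.95
tool_pos: [0.5033, -0.0608, 0.2132]
tcp_rot: [-0.146, -3.138, 0.0]
wrist_force: [1.3, 0.3, -1.3]
width: 0.644
```

Call:
move_arm:
  deltas:
    - [[0,0,0.05],[0,0.5,0],0]
    - [[0,0,0.1],[0.1,1,0],0]

```text
time: 16.2
tool_pos: [0.5134, 0.0395, 0.2132]
tcp_rot: [0.102, -3.14, 0.0]
wrist_force: [0.9, -0.6, -2.4]
width: 0.639
```

Call:
move_arm:
  deltas:
    - [[0,0,0.05],[0,0.5,0],0]
    - [[0,0,0.075],[0.1,1,0],0]

```text
time: 16.45
tool_pos: [0.5234, 0.1396, 0.2132]
tcp_rot: [0.286, -3.128, 0.0]
wrist_force: [0.5, -0.0, -1.4]
width: 0.643
```

Call:
move_arm:
  deltas:
    - [[0,0,0],[0,0.5,0],0]
    - [[0,0,0],[0,1,0],0]
    - [[0,0,0],[0,1,-0.2],0]
    - [[0,0,0],[0,1,-0.2],0]

```text
time: 16.95
tool_pos: [0.5219, 0.2371, 0.1904]
tcp_rot: [0.284, -3.123, 0.003]
wrist_force: [0.4, -0.5, -2.7]
width: 0.641
```

Call:
move_arm:
  deltas:
    - [[0,0,0],[0.04,0.2,-0.3],0]
    - [[0,0,0],[0.04,0.2,-0.7],0]
    - [[0,0,0],[0.04,0.2,-1],0]
    - [[0,0,0],[0.04,0.2,-1],0]

```text
time: 17.45
tool_pos: [0.5255, 0.2553, 0.0903]
tcp_rot: [0.28, -3.122, 0.004]
wrist_force: [0.1, 0.2, -0.5]
width: 0.64
```

Call:
move_arm:
  deltas:
    - [[0,0,0],[0,0,-0.4],0]
    - [[0,0,0],[0,0,-0.65],0]
    - [[0,0,0],[0,0,-0.65],0]
    - [[0,0,0],[0,0,-0.65],0]

```text
time: 17.95
tool_pos: [0.5298, 0.2582, 0.0305]
tcp_rot: [-0.282, 3.126, 0.001]
wrist_force: [0.3, 0.7, -0.7]
width: 0.644
```

Call:
move_arm:
  deltas:
    - [[0,0,0],[0,0,-0.05],0]
    - [[0,0,0],[0,0,-0.1],0]
    - [[0,0,0],[0,0,-0.1],0]

```text
time: 18.32
tool_pos: [0.5276, 0.2579, 0.018]
tcp_rot: [0.283, -3.128, 0.0]
wrist_force: [-0.4, 0.2, -1.1]
width: 0.638
```

Contact is expected near z 0.010.

Call:
move_arm:
  deltas:
    - [[0,0,0],[0,0,-0.03],0]
    - [[0,0,0],[0,0,-0.06],0]
    - [[0,0,0],[0,0,-0.06],0]

```text
time: 18.7
tool_pos: [0.5276, 0.2579, 0.0118]
tcp_rot: [0.283, -3.128, 0.0]
wrist_force: [0.1, -1.2, -1.6]
width: 0.639
```

Call:
move_arm:
  deltas:
    - [[0,0,0],[0,0,-0.01],0]
    - [[0,0,0],[0,0,-0.02],0]
    - [[0,0,0],[0,0,-0.02],0]

```text
time: 19.08
tool_pos: [0.5279, 0.258, 0.0102]
tcp_rot: [0.283, -3.129, 0.0]
wrist_force: [0.6, 0.3, -1.6]
width: 0.644
```

Call:
move_arm:
  deltas:
    - [[0,0,0],[0,0,-0.015],0]
    - [[0,0,0],[0,0,-0.015],0]
    - [[0,0,0],[0,0,-0.015],0]

```text
time: 19.45
tool_pos: [0.5282, 0.2581, 0.0096]
tcp_rot: [-0.283, 3.128, 0.0]
wrist_force: [-2.8, -0.7, 6.0]
width: 0.643
```

Call:
move_arm:
  deltas:
    - [[0,0,0],[0,0,0],-0.55]
    - [[0,0,0],[0,0,0],-0.55]
    - [[0,0,0],[0,0,0],-0.55]
    - [[0,0,0],[0,0,0.1],-0.55]
    - [[0,0,0],[0,0,0.5],-0.55]
    - [[0,0,0],[0,0,1],-0.55]

```text
time: 20.2
tool_pos: [0.5269, 0.2575, 0.109]
tcp_rot: [0.283, -3.126, 0.001]
wrist_force: [1.0, 0.8, 0.9]
width: 0.775
```

Call:
move_arm:
  deltas:
    - [[0,0,-0.05],[0,0,0.4],-0.5]
    - [[0,0,-0.15],[-0.1,-0.2,0.8],-0.3]
    - [[0,0,-0.25],[-0.2,-0.6,1],0]
    - [[0,0,-0.35],[-0.3,-1,1],0]

```text
time: 20.7
tool_pos: [0.4995, 0.1577, 0.2125]
tcp_rot: [0.582, 3.081, 0.004]
wrist_force: [0.3, 0.4, -0.1]
width: 0.498
```

Call:
move_arm:
  deltas:
    - [[0,0,-0.1],[-0.1,-0.5,0],0.3]
    - [[0,0,-0.2],[-0.2,-1,0],0.3]

```text
time: 20.95
tool_pos: [0.4777, 0.0567, 0.2098]
tcp_rot: [1.058, 2.956, 0.001]
wrist_force: [0.7, -0.6, 0.2]
width: 0.352
```

Call:
move_arm:
  deltas:
    - [[0,0,-0.1],[-0.1,-0.5,0],0.3]
    - [[0,0,-0.2],[-0.3,-1,0],0.3]

```text
time: 21.2
tool_pos: [0.448, -0.0436, 0.2098]
tcp_rot: [1.508, 2.754, 0.001]
wrist_force: [0.4, -0.4, 0.8]
width: 0.351
```

Call:
move_arm:
  deltas:
    - [[0,0,-0.1],[-0.1,-0.5,0],0.3]
    - [[0,0,-0.2],[-0.2,-1,0],0.3]

```text
time: 21.45
tool_pos: [0.4275, -0.1436, 0.2098]
tcp_rot: [1.921, 2.484, 0.001]
wrist_force: [0.7, -0.6, -1.0]
width: 0.348
```

Call:
move_arm:
  deltas:
    - [[0,0,-0.1],[0,-0.4,0],0.3]
    - [[0,0,-0.2],[-0.1,-0.78,0],0.3]
    - [[0,0,-0.295],[-0.19,-0.78,0],0.3]
    - [[0,0,-0.295],[-0.19,-0.78,0],0.3]
    - [[0,0,-0.295],[-0.19,-0.78,0],0.3]

```text
time: 22.08
tool_pos: [0.4093, -0.2198, 0.2092]
tcp_rot: [2.433, 1.986, 0.001]
wrist_force: [0.3, -0.0, 0.5]
width: 0.351
```

```bash
cat > t4.py <<'E'
from tray import *
s=status.read_state(); print(s["tool_pos"],s["tcp_rot"],s["width"])
c=snap("wrist","pics/w6.npz")
o1=ortho(c,.097,.36,.46,-.32,-.12,True,2000)
o2=ortho(load("pics/w5.npz"),.097,.36,.46,-.32,-.12,True,2000)
cv2.imwrite("pics/t4.png",np.vstack([o1,o2,cv2.resize(c["p"][:,70:570],(400,384))[:200]])[:,:,::-1])
E
python3 t4.py
```

```text
[ 0.40928738 -0.21978136  0.20918676] [2.43301161e+00 1.98632646e+00 7.12158125e-04] 0.3506924643829248
```

View pics/t4.png

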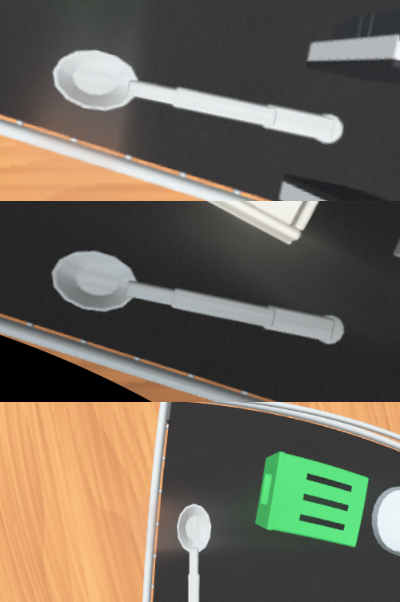

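Call:
move_arm:
  deltas:
    - [[0,0,0],[0,0,-0.3],0.55]
    - [[0,0,0],[0,0,-0.7],0.55]
    - [[0,0,0],[0,0,-1],0.55]
    - [[0,0,0],[0,0,-1],0.55]
    - [[0,0,0],[0,0,-1],0.55]

```text
time: 22.75
tool_pos: [0.41, -0.2202, 0.1099]
tcp_rot: [2.434, 1.984, 0.001]
wrist_force: [0.6, 0.2, 0.7]
width: 0.225
```

Call:
move_arm:
  deltas:
    - [[0,0,0],[0,0,-0.08],0.55]
    - [[0,0,0],[0,0,-0.14],0.55]
    - [[0,0,0],[0,0,-0.14],0.55]

```text
time: 23.12
tool_pos: [0.4087, -0.2198, 0.0945]
tcp_rot: [-2.436, -1.983, 0.0]
wrist_force: [-0.1, -0.2, -0.5]
width: 0.229
```

Call:
move_arm:
  deltas:
    - [[0,0,0],[0.005,0,-0.025],0.55]
    - [[0,0,0],[0.005,0,-0.025],0.55]
    - [[0,0,0],[0.005,0,-0.025],1]
    - [[0,0,0],[0.005,0,-0.025],1]
    - [[0,0,0],[0.005,0,-0.025],1]
    - [[0,0,0],[0.005,0,-0.025],1]
  grip_force: 40

```text
time: 23.88
tool_pos: [0.4096, -0.2201, 0.0924]
tcp_rot: [2.436, 1.983, 0.0]
wrist_force: [-0.6, 0.3, 1.2]
width: 0.096
```

Call:
move_arm:
  deltas:
    - [[0,0,0],[0,0,0.2],1]
    - [[0,0,0],[0,0,0.6],1]
    - [[0,0,0],[0,0,1],1]
    - [[0,0,0],[0,0,1],1]

```text
time: 24.38
tool_pos: [0.4119, -0.2214, 0.1961]
tcp_rot: [2.431, 1.979, 0.004]
wrist_force: [-0.2, -0.1, -0.0]
width: 0.098
```

Run:
```python
from tray import *
s=status.read_state(); print(s["tool_pos"],s["width"])
c=snap("side","pics/s7.npz"); w=snap("wrist","pics/w7.npz")
uv=proj(c,[[*s["tool_pos"]]])[0].astype(int); print(uv)
b=c["p"][uv[1]-60:uv[1]+60,uv[0]-60:uv[0]+60]
cv2.imwrite("pics/t5.png",np.hstack([cv2.resize(b,(400,400),interpolation=cv2.INTER_CUBIC),cv2.resize(w["p"][:,80:560],(400,400))])[:,:,::-1])
```

```text
[ 0.41188726 -0.22143832  0.19613591] 0.09804190708643269
[325 277]
```

View pics/t5.png

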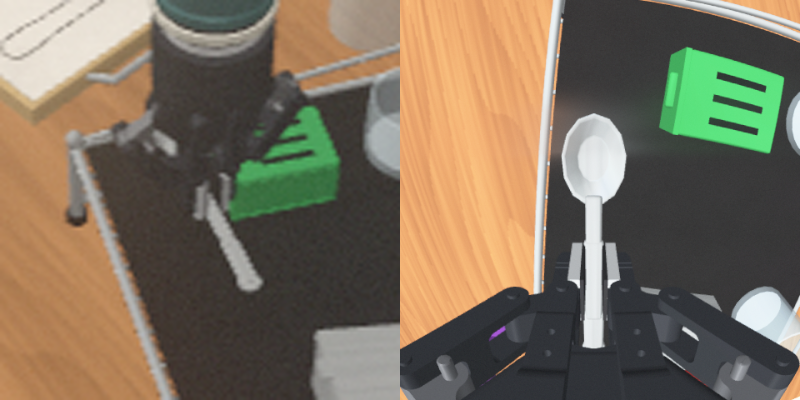

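Call:
move_arm:
  deltas:
    - [[0,0,-0.05],[0.1,0.3,0.2],1]
    - [[0,0,-0.15],[0.2,0.7,0.2],1]
    - [[0,0,-0.25],[0.4,1,0.2],1]

```text
time: 24.85
tool_pos: [0.4481, -0.1184, 0.2103]
tcp_rot: [-2.778, -1.461, 0.004]
wrist_force: [-0.7, 0.2, -0.7]
width: 0.098
```

Call:
move_arm:
  deltas:
    - [[0,0,-0.1],[0.2,0.5,0],1]
    - [[0,0,-0.2],[0.4,1,0],1]

```text
time: 25.1
tool_pos: [0.4886, -0.0185, 0.21]
tcp_rot: [-2.974, -1.009, 0.005]
wrist_force: [1.4, -0.9, 0.0]
width: 0.097
```

Call:
move_arm:
  deltas:
    - [[0,0,-0.1],[0.2,0.5,0],1]
    - [[0,0,-0.2],[0.4,1,0],1]

```text
time: 25.35
tool_pos: [0.5285, 0.0816, 0.2098]
tcp_rot: [-3.096, -0.532, 0.006]
wrist_force: [1.2, -0.9, -0.1]
width: 0.099
```

Call:
move_arm:
  deltas:
    - [[0,0,-0.08],[0.1,0.4,0],1]
    - [[0,0,-0.12],[0.165,0.745,-0.2],1]
    - [[0,0,-0.12],[0.165,0.745,-0.6],1]
    - [[0,0,-0.12],[0.165,0.745,-0.9],1]
    - [[0,0,-0.12],[0.165,0.745,-0.9],1]

```text
time: 25.98
tool_pos: [0.5416, 0.1537, 0.117]
tcp_rot: [3.13, 0.247, -0.017]
wrist_force: [-0.2, 0.2, -0.4]
width: 0.097
```

Call:
move_arm:
  deltas:
    - [[0,0,0],[0,0,-0.4],1]
    - [[0,0,0],[0,0,-0.85],1]
    - [[0,0,0],[0,0,-0.85],1]
    - [[0,0,0],[0,0,-0.85],1]

```text
time: 26.48
tool_pos: [0.5472, 0.1546, 0.0389]
tcp_rot: [-3.132, -0.246, -0.003]
wrist_force: [0.6, -0.8, -0.4]
width: 0.096
```

Run:
```python
from tray import *
s=status.read_state(); print(s["tool_pos"],s["wrist_force"])
c=snap("wrist","pics/w8.npz"); d=snap("scene","pics/s8.npz")
cv2.imwrite("pics/t6.png",np.hstack([c["p"][:,100:540],cv2.resize(d["p"][250:430,290:510],(360,295)).repeat(1,0) if 0 else cv2.copyMakeBorder(cv2.resize(d["p"][250:430,290:510],(360,295)),0,185,0,0,cv2.BORDER_CONSTANT)])[:,:,::-1])
```

```text
[0.54721823 0.15462649 0.03893184] [ 0.6001617  -0.77493601 -0.3913505 ]
```

View pics/t6.png

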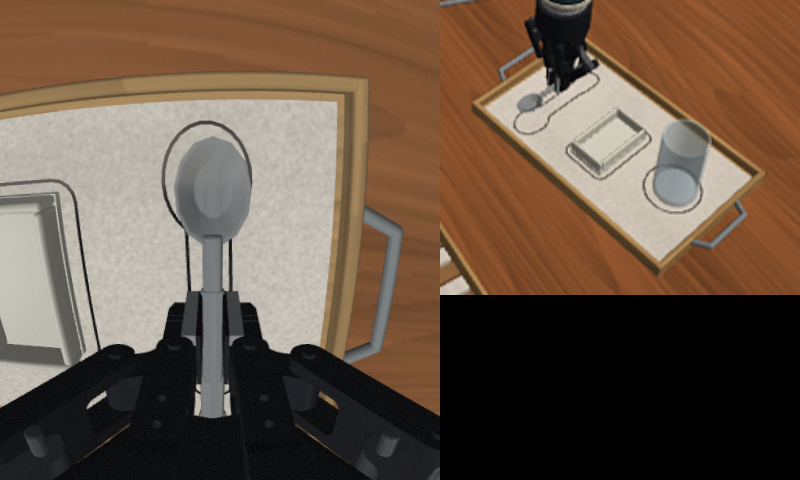

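Call:
move_arm:
  deltas:
    - [[0,0,0],[0,0,-0.12],1]
    - [[0,0,0],[0,0,-0.24],1]
    - [[0,0,0],[0,0,-0.24],1]

```text
time: 26.95
tool_pos: [0.5444, 0.1542, 0.0117]
tcp_rot: [3.131, 0.246, -0.005]
wrist_force: [-0.2, 0.2, -0.3]
width: 0.1
```

Call:
move_arm:
  deltas:
    - [[0,0,0],[0,0,-0.02],1]
    - [[0,0,0],[0,0,-0.03],1]
    - [[0,0,0],[0,0,-0.03],1]

```text
time: 27.32
tool_pos: [0.5461, 0.1545, 0.0104]
tcp_rot: [-3.132, -0.247, -0.0]
wrist_force: [-0.1, 0.3, -0.2]
width: 0.099
```

Call:
move_arm:
  deltas:
    - [[0,0,0],[0,0,-0.01],1]
    - [[0,0,0],[0,0,-0.02],1]
    - [[0,0,0],[0,0,-0.02],1]

```text
time: 27.7
tool_pos: [0.5461, 0.1545, 0.0085]
tcp_rot: [-3.132, -0.246, -0.0]
wrist_force: [-0.6, 0.5, 0.7]
width: 0.097
```

Release to about 22 mm opening, and retreat.

Call:
move_arm:
  deltas:
    - [[0,0,0],[0,0,0],0.5]
    - [[0,0,0],[0,0,0],0.5]
    - [[0,0,0],[0,0,0],0.5]
    - [[0,0,0],[0,0,0.1],0.5]
    - [[0,0,0],[0,0,0.5],0.5]
    - [[0,0,0],[0,0,1],0.5]
    - [[0,0,0],[0,0,1],0.5]

```text
time: 28.58
tool_pos: [0.5504, 0.1556, 0.1144]
tcp_rot: [-3.13, -0.246, -0.017]
wrist_force: [0.6, 0.9, 0.1]
width: 0.245
```

Call:
move_arm:
  deltas:
    - [[0,0,0],[-0.3,0,0.5],0.5]
    - [[0,0,0],[-0.8,0,1],0.5]
    - [[0,0,0],[-1,0,1],0.5]
    - [[0,0,0],[-1,0,1],0.5]
    - [[0,0,0],[-1,0,1],0.5]

```text
time: 29.2
tool_pos: [0.4461, 0.1544, 0.2077]
tcp_rot: [3.132, 0.247, -0.0]
wrist_force: [0.1, -0.5, -0.1]
width: 0.248
```

Run:
```python
from tray import *
s=status.read_state(); print(s["tool_pos"],s["wrist_force"])
c=snap("wrist","pics/w9.npz"); d=snap("scene","pics/s9.npz"); e=snap("side","pics/e9.npz")
def grad(c):
    g=cv2.GaussianBlur(c["p"].max(2).astype(np.float32),(0,0),1.2); return cv2.GaussianBlur(np.hypot(cv2.Sobel(g,5,1,0),cv2.Sobel(g,5,0,1)),(0,0),1.5)
O=rr(.096,.056,.004)
for n,k,fi in(("wrist",c,True),("scene",d,False)):
    G=grad(k)
    def f(q):
        uv=proj(k,np.c_[tf(O,q),np.full(200,.030)],fi).astype(np.float32); return -cv2.remap(G,uv[None,:,0],uv[None,:,1],cv2.INTER_LINEAR).mean()
    r=DE(f,[(.5,.55),(.23,.285),(0,.4)],seed=0); print(n,"dish",r.x.round(4),np.degrees(r.x[2]).round(1),r.fun)
o=ortho(c,.008,.34,.70,.04,.48,True); o2=ortho(d,.008,.34,.70,.04,.48)
cv2.imwrite("pics/t7.png",np.hstack([cv2.resize(np.vstack([o[40:340],o2[40:340]]),(440,600)),cv2.resize(np.vstack([cv2.resize(e["p"],(360,270)),cv2.resize(c["p"],(360,270))]),(360,600))])[:,:,::-1])
```

```text
[0.4461068  0.1543832  0.20767865] [ 0.142151   -0.47586632 -0.10350837]
wrist dish [0.5339 0.2491 0.1801] 10.3 -138.4491424560547
scene dish [0.5285 0.2728 0.1236] 7.1 -101.58977508544922
```

Call:
move_arm:
  deltas:
    - [[0,0,0],[0,-0.3,0.3],0.5]
    - [[0,0,0],[0.4,-0.7,0.6],0.5]
    - [[0,0,0],[0.9,-1,0.6],0.5]
    - [[0,0,0],[1,-1,0.6],0.5]

```text
time: 29.85
tool_pos: [0.549, 0.0521, 0.2676]
tcp_rot: [3.132, 0.241, -0.0]
wrist_force: [-0.5, -1.0, -0.4]
width: 0.251
```

Call:
move_arm:
  deltas:
    - [[0,0,0],[0.5,-0.3,-0.2],0.5]
    - [[0,0,0],[1,-0.6,-0.3],0.5]
    - [[0,0,0],[1,-0.6,-0.3],0.5]
    - [[0,0,0],[1,-0.6,-0.3],0.5]

```text
time: 30.35
tool_pos: [0.6452, -0.005, 0.2367]
tcp_rot: [-3.131, -0.246, 0.005]
wrist_force: [-0.2, 1.1, 0.6]
width: 0.25
```

Run:
```python
from tray import *
print(status.read_state()["tool_pos"])
B=np.vstack([np.c_[rr(.096,.056,.004),0*th+z] for z in(.006,.030)])
T=np.vstack([np.c_[C*31/39,0*th+z] for z in(.006,.116)])
def sil(k,shape,P):
    h=cv2.convexHull(proj(k,P).astype(np.float32)); m=np.zeros(shape,np.uint8); cv2.fillConvexPoly(m,np.round(h*16).astype(np.int32),1,shift=4); return m
M={}
for n in("scene","side"):
    a=load(f"pics/{n}0.npz"); b=snap(n,f"pics/{n}F.npz")
    df=cv2.GaussianBlur(np.abs(a["p"].astype(int)-b["p"]).max(2).astype(np.float32),(3,3),0); M[n]=(a,df)
def mk(n,c0,w):
    k,df=M[n]; m=(df>14).astype(np.uint8); r=np.zeros_like(m)
    uv=proj(k,np.array([[c0[0]+sx*w,c0[1]+sy*w,z] for sx in(-1,1) for sy in(-1,1) for z in(.006,.03)])).astype(np.int32)
    cv2.fillConvexPoly(r,cv2.convexHull(uv),1); return m*r
for n in("scene","side"):
    k,_=M[n]; m=mk(n,(.527,.258),.062); m=cv2.morphologyEx(m,cv2.MORPH_CLOSE,np.ones((5,5)))
    def f(q):
        P=B.copy(); P[:,:2]=tf(B[:,:2],q); s=sil(k,m.shape,P); return -(s&m).sum()/max((s|m).sum(),1)
    r=DE(f,[(.50,.55),(.235,.28),(0,.4)],seed=0); print(n,"dish",r.x.round(4),np.degrees(r.x[2]).round(1),r.fun.round(3),m.sum())
    # spoon: changed pixels near mark
    m=mk(n,(.546,.1546),.095); k2,l,st,ce=cv2.connectedComponentsWithStats(cv2.morphologyEx(m,cv2.MORPH_CLOSE,np.ones((5,5))))
    v,u=np.nonzero(m); P=onplane(k,np.c_[u,v],.011)
    # coords in mark frame
    a=np.radians(9.05); d=P-[.5462,.1546]; X=np.c_[d@[np.cos(a),np.sin(a)],d@[-np.sin(a),np.cos(a)]]*1000
    X=X[(abs(X[:,0])<95)&(abs(X[:,1])<28)]
    print(" spoon n",len(X),"x pct",np.percentile(X[:,0],[0.5,2,98,99.5]).round(1))
    for lo,hi in((-80,-60),(-50,-20),(-20,10),(10,30),(40,65)):
        y=X[(X[:,0]>lo)&(X[:,0]<hi),1]; print("  ",lo,hi,len(y),np.percentile(y,[3,50,97]).round(1) if len(y) else "")
```

```text
[ 0.64519249 -0.00500031  0.23673351]
scene dish [0.5031 0.2758 0.0029] 0.2 1.0669024912498294e+16 883
 spoon n 399 x pct [-75.  -72.2  69.5  71.6]
   -80 -60 38 [-5.9  2.4 12. ]
   -50 -20 69 [-8.3  0.3  8.9]
   -20 10 62 [-7.7 -0.7  6.9]
   10 30 38 [-6.3 -0.1  6. ]
   40 65 112 [-16.   -0.7  14.4]
side dish [0.5001 0.2789 0.09  ] 5.2 1.861427252644758e+16 509
 spoon n 250 x pct [-78.5 -75.2  70.2  72.8]
   -80 -60 30 [-14.9  -6.8   1.6]
   -50 -20 43 [-12.2  -4.7   4. ]
   -20 10 40 [-10.6  -3.1   4.2]
   10 30 23 [-9.3 -2.7  4. ]
   40 65 63 [-18.7  -3.   12.1]<stdin>:18: RuntimeWarning: overflow encountered in scalar negative
```

Run:
```python
from tray import *
B=np.vstack([np.c_[rr(.096,.056,.004),0*th+z] for z in(.006,.030)])
for n in("scene","side"):
    k=load(f"pics/{n}0.npz"); b=load(f"pics/{n}F.npz")
    df=cv2.GaussianBlur(np.abs(k["p"].astype(int)-b["p"]).max(2).astype(np.float32),(3,3),0)
    for T in(10,16):
        m=(df>T).astype(np.uint8); r=np.zeros_like(m)
        uv=proj(k,np.array([[.527+sx*.062,.258+sy*.05,z] for sx in(-1,1) for sy in(-1,1) for z in(.006,.03)])).astype(np.int32)
        cv2.fillConvexPoly(r,cv2.convexHull(uv),1); m=cv2.morphologyEx(m*r,cv2.MORPH_CLOSE,np.ones((7,7)))
        def f(q):
            P=B.copy(); P[:,:2]=tf(B[:,:2],q); s=np.zeros(m.shape,np.uint8)
            cv2.fillConvexPoly(s,np.round(cv2.convexHull(proj(k,P).astype(np.float32))*16).astype(np.int32),1,shift=4)
            return -float((s&m).sum())/float((s|m).sum())
        r=DE(f,[(.50,.55),(.235,.28),(0,.4)],seed=0); print(n,T,"dish",r.x.round(4),np.degrees(r.x[2]).round(1),round(r.fun,3))
```

```text
scene 10 dish [0.5304 0.2597 0.1864] 10.7 -0.729
scene 16 dish [0.5297 0.259  0.165 ] 9.5 -0.602
side 10 dish [0.5277 0.2522 0.1487] 8.5 -0.885
side 16 dish [0.5294 0.2531 0.211 ] 12.1 -0.855
```

```bash
python3 -c "
from workcell import order; print(order.finish_job())"
```

```text
the job is handed in; nothing more can be done
None
```

I set the tray and handed the job in at about 30 s of the 72 s allowed. The tall glass, the dish and the spoon each went into their own outlines. `finish_job` gives no verdict, so the result rests on the checks below.

- **Tall glass:** the wrist camera put it about 1 mm from the centre of its circle, standing upright.
- **Dish:** comparing the fixed cameras' views before and after gave about 2–4 mm and 2° off its outline.
- **Spoon:** the same comparison gave about 3 mm and 2° off, with the bowl over the drawn bowl. It was hollow side up in the last view, while still held about 30 mm above the tray.
- **Other things:** every release showed normal forces and I felt no knocks. I did not measure the other objects again at the end.

**Checks that disagreed:**
- The side camera places the tray about 5 mm lower in y than the scene and wrist cameras do. I used the scene and wrist values, and compared the final poses within each camera.
- One earlier edge fit of the dish, just after I let go of the spoon, gave values about 11–15 mm off. I judged that it had locked onto the printed outline, so I replaced it with the before/after comparison.
- The viewer reached its 12-picture limit before the last overview, so the final check was by numbers only.

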